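# Charge the mill jar with grinding slugs

### The arm

A 6-joint arm with a two-finger parallel gripper is mounted at the origin on the work surface. World frame = base frame: x ahead of the robot, y to its left, z up, the work surface at z = 0. Lengths are in m, angles in rad, forces in N, time in s.
With the tool pointing down it reaches from about 0.25 to 0.775 m from the base axis. Payload 4 kg.
Tool frame: the origin (TCP) lies at the very end of the fingers, on their centre line; the grasp point (between the pads) lies 19 mm behind it; z points along the fingers, y is the direction in which the jaws open and shut (so a half turn about z gives the same grasp; the last joint's range is limited). The gripper opens to 94 mm and grips with 3 to 60 N. Pads are 16 mm wide; open, the fingers measure 119 mm over their backs; the gripper's body (75 mm by 177 mm) begins 78 mm behind the grasp point.
Start: joints at [1.188, 0.087, 1.371, -0, 1.684, -0.103], TCP at [0.152, 0.529, 0.206] pointing down, gripper open.
Joint ranges: [-3.1, 3.1], [-0.76, 2.03], [0.27, 2.55], [-1.08, 4.22], [0.17, 2.65], [-2.57, 2.57]. Speed limits (rad/s): [2.79, 2.79, 3.14, 3.14, 3.14, 3.14].

### API

Orientations are given as [roll, pitch, yaw] about the fixed x, y, z axes, in that order (R = Rz(yaw) Ry(pitch) Rx(roll)).
In Python, from bench import robot, cams, models gives the robot as it stands.
- The arm moves only by the tool step_arm, never from a script. Its argument "series" is a list of rows, each a list of 5 numbers: the gripper command: -1 is shut, 1 is fully open, values between are in proportion, then the shift along the tool's x, y, z in mm, then the turn about the tool's z in degrees. A call has 1 to 20 rows; each row is the pose to reach, as a shift and turn from the pose commanded when the call began, along the tool's axes at that moment; what a row does not reach only later rows make up. A row lasts 1/8 s, in which the tool goes at most 62.5 mm and 10.7 degrees, less where a joint would pass 70% of its speed; a pose out of reach is approached as far as the arm can. A call with a gripper value outside its range is refused whole. The fingers move at their own pace and stop on an object; the grip force is fixed at half the most. Time passes only in rows, so rows that repeat a pose let the fingers close. It gives the time, the measured TCP pose, the force and the opening at its end, in the units of the state.
- robot.get_obs(): the state, without advancing time (a new reading comes with each control period).
- cams.snapshot(name): name is "scene" or "top"; returns a dict with "pixels" (384x512x3 uint8, red, green, blue), "fov_y" (degrees; the focal length in pixels is half the picture's height over the tangent of half this angle, whatever the lens; pixels are square), "cx", "cy" (the principal point, pixels), "k1" (the pictures are not rectified: a ray, as slopes to the right and down, at radius r is drawn at 1 + k1 r^2 times it, then the intrinsics apply), "R" (3x3) and "t" (3): a world point X has camera coordinates R X + t. Camera axes: x right, y down, z forward; pixel columns grow to the right and rows downward; lengths in m; the calibration is good to about 2 mm. A picture is of the moment at which its call begins. There is no depth.
- robot.close_job(): hands the job in, once; it reports no verdict.
Trained networks look in a picture, given as the dict that the camera call returned (one of the last four; its "shot" number tells which), for a name from the list of things; names that differ only in an ending like _2 or _b are one class to them, and where a whole thing is asked for, a point or a joint stands for the part that bears it (a point fixed in the world has none). Each returns a list of dicts, best first, with "p" (0 to 1); they miss things now and then, are a little off and sometimes report something else, mostly with a low value. They report only what shows in the picture. A call takes as long as a camera call.
- models.find_in(picture, label): "position" ([x, y, z] in m, in world coordinates, good to about 4 mm: the middle of the surface that is visible of it).
- models.pinpoint(picture, label): "position" ([x, y, z] in m, in world coordinates, good to about 4 mm: a listed point, or the origin of a listed thing).
The state is a dict: "time": time; "joint_positions": joint angles; "qvel": joint speeds; "joint_torque": joint torques, N m; "tool_pos": TCP position; "ee_rot": TCP orientation; "wrist_force": force on the tool from outside, world axes, zero at the start; "wrist_torque": the same for the moment, N m; "width": finger opening in m.
Only numpy, scipy, OpenCV 4.12 (cv2) and the standard library are available. Lean on these libraries where they do the work, as an engineer would, in place of code of your own. Each camera call takes 0.05 s, during which the arm holds its last target. There are 200 camera calls.

### The job

Take the blue scoop and pour its two white ceramic grinding slugs through the green funnel, so that both end up in the glass jar underneath. Then set the empty scoop back down upright on the bench.

Things in the scene. Friction and masses are not known exactly. Their poses are not given: they have to be found in the camera images.
- scoop_grip (a point): Blue scoop, 90 g, holding the slugs (the orange one is not wanted). Point: on the handle, 73 mm above the underside; z up, -x to the open mouth. From the point: flat floor 60 mm wide, pouring lip at x -50, back wall x +45; walls 25 mm high, none at the mouth. Handle: level bar along x, 16 mm wide, 18 tall, x -22 to +55, one post at its +x end, free below. Slugs slide at 25 to 40 deg tilt.
- funnel_mouth (a point): Green funnel on a narrow clear glass jar, clamped to a 110 mm square steel foot; all fixed. Point: centre of the funnel's rim, 155 mm above the bench, z up. Rim 136 mm across (130 inside), walls sloping 50 deg to a spout 42 mm wide inside, its lower end 77 mm below the point. Jar 60 mm across, 54 inside, its inner floor 140 mm below the point.
- slug0_center (a point): One white ceramic grinding slug, a plain cylinder 20 mm in diameter and 20 mm tall, 36 g, standing loose in the blue scoop at the start; the point is its centre
- slug1_center (a point): The other white ceramic grinding slug, a plain cylinder 20 mm in diameter and 20 mm tall, 36 g, standing loose in the blue scoop at the start; the point is its centre

How it is judged:
By the outcome, as a careful person would: the job done as asked, in the order asked, and still so for the second after the job is handed in, with the robot touching nothing.
It also fails if it takes over 61 s, if anything falls off the work surface, if the arm or the gripper's body presses on something with over 40 N, if the wrist force passes 120 N, or if a joint passes its speed limit or range.

## Working session

There is one attempt and no reset: what is moved stays moved. The work goes in short steps, Python scripts to look and compute and a tool call to move; the robot and the scene stay as the last step left them, time stands still between calls to the robot, and variables do not carry over. Pictures are saved under pics/ and viewed, about 8 in all and at most 12, crops included, and the job is handed in when it is done.

Besides the shell and the picture viewer there is one more tool, called after "Request:" as name(argument=value, ...), one argument or row to a line, values as JSON. step_arm: Moves the arm, as the interface text tells. Its arguments: {"type":"object","properties":{"series":{"type":"array","items":{"type":"array","items":{"type":"number"}}}},"required":["series"]}

```bash
mkdir -p pics; ls; python3 - <<'E'
from bench import robot,cams,models
import cv2,numpy as np
o=robot.get_obs();print({k:np.round(o[k],3) for k in('time','tool_pos','ee_rot','width','wrist_force')})
for n in('scene','top'):
    s=cams.snapshot(n);cv2.imwrite(f'pics/{n}0.png',s['pixels'][...,::-1])
    print(n,s['fov_y'],np.round(s['R'],3).tolist(),np.round(s['t'],3))
    for l in('scoop_grip','funnel_mouth','slug0_center'):
        print(l,'pin',[(np.round(d['position'],3),round(d['p'],2)) for d in models.pinpoint(s,l)][:4],'find',[(np.round(d['position'],3),round(d['p'],2)) for d in models.find_in(s,l)][:3])
E
```

```text
pics
{'time': np.float64(0.0), 'tool_pos': array([0.152, 0.528, 0.204]), 'ee_rot': array([-3.139, -0.   ,  2.862]), 'width': np.float64(0.094), 'wrist_force': array([-0.272, -0.49 , -0.299])}
scene 46.127756890540006 [[0.768, 0.64, 0.022], [0.382, -0.43, -0.818], [-0.514, 0.637, -0.574]] [-0.413 -0.101  1.316]
scoop_grip pin [(array([0.5  , 0.023, 0.075]), 0.9)] find [(array([0.51 , 0.026, 0.021]), 0.59)]
funnel_mouth pin [(array([0.51 , 0.225, 0.15 ]), 0.59)] find [(array([0.52 , 0.215, 0.093]), 0.69)]
slug0_center pin [(array([0.529, 0.02 , 0.013]), 0.59)] find []
top 47.34125585405965 [[0.152, -0.988, 0.003], [-0.968, -0.149, -0.203], [0.201, 0.028, -0.979]] [-0.086  0.538  0.857]
scoop_grip pin [(array([0.5  , 0.019, 0.07 ]), 0.57)] find [(array([0.496, 0.024, 0.   ]), 0.59)]
funnel_mouth pin [(array([0.519, 0.229, 0.156]), 0.63)] find [(array([0.519, 0.235, 0.128]), 0.64)]
slug0_center pin [(array([0.528, 0.013, 0.014]), 0.55)] find [(array([0.526, 0.013, 0.022]), 0.45)]
```

View pics/scene0.png

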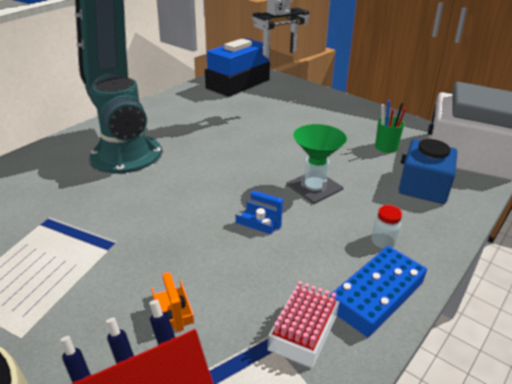

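View pics/top0.png

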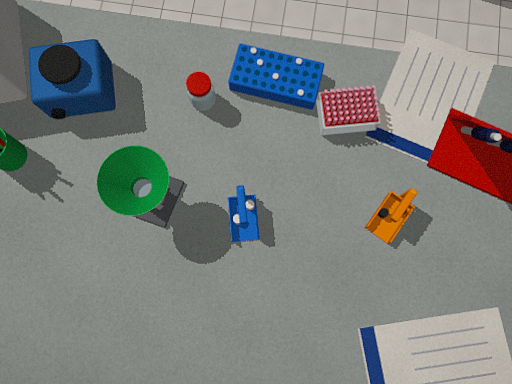

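The top view shows the scoop near (243,215), with slugs either side of its handle, and the funnel mouth near (133,181). The decoy orange scoop is at (392,215). I'll overlay a model on the images to get the scoop's yaw.

```bash
cat > h.py <<'E'
import numpy as np,cv2
from bench import robot,cams,models
def proj(s,X):
    X=np.atleast_2d(X).astype(float); f=192/np.tan(np.radians(s['fov_y']/2))
    K=np.array([[f,0,s['cx']],[0,f,s['cy']],[0,0,1.]])
    return cv2.projectPoints(X,cv2.Rodrigues(np.array(s['R']))[0],np.array(s['t'],float),K,np.array([s['k1'],0,0,0.]))[0][:,0]
def body(P,yaw,pts,th=0):  # pts relative to P; th mouth-down tilt about y
    c,n=np.cos(yaw),np.sin(yaw);ct,st=np.cos(th),np.sin(th)
    return np.asarray(P)+np.asarray(pts,float)@(np.array([[c,-n,0],[n,c,0],[0,0,1]])@np.array([[ct,0,-st],[0,1,0],[st,0,ct]])).T
FL=[[-50,-30,-73],[-50,30,-73],[45,30,-73],[45,-30,-73],[-50,-30,-73]]
HA=[[-22,-8,9],[-22,8,9],[55,8,9],[55,-8,9],[-22,-8,9]]
def draw(s,polys,uv,r,k,fn):
    im=cv2.resize(s['pixels'][...,::-1],None,fx=k,fy=k,interpolation=cv2.INTER_CUBIC)
    for p,c in polys: cv2.polylines(im,[np.int32(k*proj(s,p)+k/2)],False,c,1)
    u,v=np.int32(np.array(uv)*k);r*=k
    return im[max(0,v-r):v+r,max(0,u-r):u+r]
E
cat > a.py <<'E'
from h import *
ims=[]
for n in('scene','top'):
    s=cams.snapshot(n);P=np.array([.5,.021,.073])
    ps=[(body(P,y,np.array(q)/1000),c) for y,c in((0,(0,255,255)),) for q in(FL,HA)]
    ims.append(draw(s,ps,proj(s,P)[0],32,6,''))
cv2.imwrite('pics/a.png',np.hstack(ims))
E
python3 a.py
```

```text
(no output)
```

View pics/a.png

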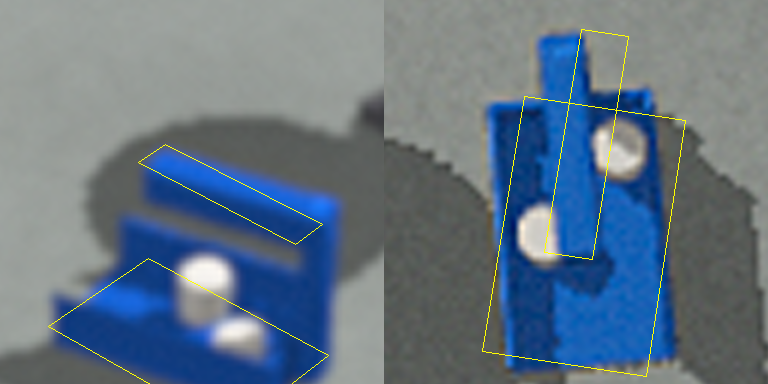

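```bash
cat > b.py <<'E'
from h import *
from scipy.optimize import least_squares
P0=np.array([.5,.021,.073])
S={n:cams.snapshot(n) for n in('scene','top')}
C=[('top',(156,40),(55,8,9)),('top',(195,37),(55,-8,9)),('top',(209,258),(-22,-8,9)),('top',(126,370),(-50,31,-73)),('top',(291,360),(-50,-31,-73)),
('scene',(145,168),(-22,-8,9)),('scene',(328,213),(55,-8,9)),('scene',(340,203),(55,8,9))]
def res(p):
    out=[]
    for n,uv,b in C:
        k=np.int32(proj(S[n],P0)[0]*6)-192
        off=k+np.array(uv)-(384*0)
        out.append((off-2.5)/6-proj(S[n],body([p[0],p[1],.073],p[2],np.array(b)/1000))[0])
    return np.ravel(out)
r=least_squares(res,[.5,.02,.1],loss='soft_l1');p=r.x;print(p,np.degrees(p[2]));print(res(p).reshape(-1,2).round(1).tolist())
ims=[]
for n in S:
    ps=[(body([p[0],p[1],.073],p[2],np.array(q)/1000),(0,255,255)) for q in(FL,HA)]
    ims.append(draw(S[n],ps,proj(S[n],P0)[0],32,6,''))
F=np.array([.515,.227,.155]);a=np.linspace(0,2*np.pi,40)
for n in S:
    ps=[(F+np.c_[np.cos(a)*.068,np.sin(a)*.068,0*a],(0,0,255)),(np.array([F[0],F[1],0])+np.array([[-55,-55,0],[55,-55,0],[55,55,0],[-55,55,0],[-55,-55,0]])/1000,(255,0,0))]
    ims.append(cv2.resize(draw(S[n],ps,proj(S[n],F)[0]+[0,15],60,4,''),(384,384)))
cv2.imwrite('pics/b.png',cv2.resize(np.vstack([np.hstack([cv2.resize(i,(384,384)) for i in ims[:2]]),np.hstack(ims[2:])]),(600,600)))
for n in S: print(n,(-np.array(S[n]['R']).T@S[n]['t']).round(2))
E
python3 b.py
```

```text
[0.49879527 0.02394192 0.24368835] 13.962314058529627
[[1.3, 0.8], [-0.1, 1.0], [-1.0, 0.4], [1.2, -0.7], [0.1, 0.2], [1.3, 0.3], [1.1, -1.6], [0.2, 0.5]]
scene [ 1.03 -0.62  0.68]
top [ 0.36 -0.03  0.95]
```

View pics/b.png

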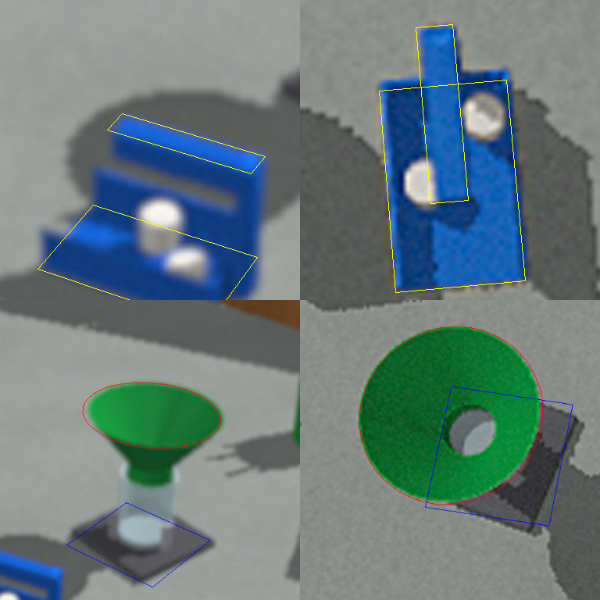

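The fit matches: scoop at (0.499, 0.024) with yaw 14° and mouth towards −x, funnel at (0.515, 0.227). Tool x will point along the mouth. I'll grasp near the front of the handle, so the scoop can be tilted in the jaws by pushing its lip against the cone.

Request:
step_arm(
  series=[
    [1, -462, -396, 0, -30],
    [1, -462, -396, 0, -30],
    [1, -462, -396, 0, -30],
    [1, -462, -396, 0, -30],
    [1, -462, -396, 0, -30],
    [1, -462, -396, 0, -30],
    [1, -462, -396, 0, -30],
    [1, -462, -396, 0, -30],
    [1, -462, -396, 0, -30],
    [1, -462, -396, 0, -30],
    [1, -462, -396, 85, -30],
    [1, -462, -396, 85, -30],
    [1, -462, -396, 85, -30],
    [1, -462, -396, 85, -30],
  ],
)

```text
time: 2.65
tool_pos: [0.4875, 0.0205, 0.1221]
ee_rot: [-3.141, 0.003, -2.897]
wrist_force: [0.6, -0.2, -0.1]
width: 0.0938
```

Request:
step_arm(
  series=[
    [1, 0, 0, 34, 0],
    [1, 0, 0, 67, 0],
    [1, 0, 0, 67, 0],
    [-1, 0, 0, 67, 0],
    [-1, 0, 0, 67, 0],
    [-1, 0, 0, 67, 0],
    [-1, 0, 0, 67, 0],
    [-1, 0, 0, 67, 0],
    [-1, 0, 0, 62, 0],
    [-1, 0, 0, 52, 0],
    [-1, 0, 0, 37, 0],
    [-1, 0, 0, 17, 0],
    [-1, 0, 0, 17, 0],
  ],
)

```text
time: 4.28
tool_pos: [0.4884, 0.0203, 0.1063]
ee_rot: [-3.14, 0.005, -2.898]
wrist_force: [-0.0, -0.1, -0.2]
width: 0.0003
```

```bash
cat > c.py <<'E'
import sys
from h import *
def look(fn,th=0,rel=(12,0,0),r=42):
    o=robot.get_obs();tcp=np.array(o['tool_pos']);yaw=o['ee_rot'][2]+np.pi
    P=tcp+[0,0,.019]; print(o['time'],tcp.round(4),np.degrees(yaw).round(1),'w',o['width'],np.round(o['wrist_force'],1))
    rot=lambda q: body(P,yaw,(np.array(q)+rel)/1000,np.radians(th))
    F=np.array([.515,.227,.155]);a=np.linspace(0,2*np.pi,40);rim=F+np.c_[np.cos(a)*.068,np.sin(a)*.068,0*a]
    ims=[]
    for n in('scene','top'):
        s=cams.snapshot(n)
        im=draw(s,[(rot(FL),(0,255,255)),(rot(HA),(0,255,255)),(rim,(0,0,255))],proj(s,P)[0],r,4,'')
        ims.append(cv2.resize(im,(384,384)))
    cv2.imwrite(fn,np.hstack(ims))
if __name__=='__main__': look(sys.argv[1],float(sys.argv[2]))
E
python3 c.py pics/c.png 0
```

```text
4.275 [0.4884 0.0203 0.1063] 14.0 w 0.00034885171071297725 [-0.  -0.1 -0.2]
```

View pics/c.png

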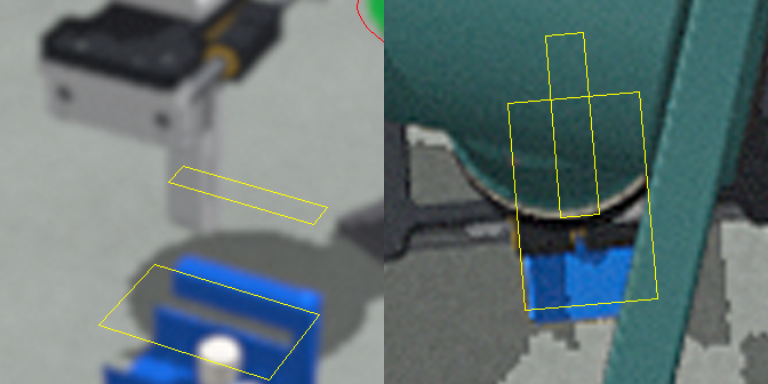

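The grasp missed: the width closed to 0. In the scene crop the scoop stands below the fingers and still looks loaded. I'll check whether it moved.

```bash
cat > d.py <<'E'
from h import *
P=np.array([.4988,.0239,.073]);ims=[]
for n in('scene','top'):
    s=cams.snapshot(n)
    print([(np.round(d['position'],3),round(d['p'],2)) for d in models.pinpoint(s,'scoop_grip')])
    ims.append(draw(s,[(body(P,.2437,np.array(q)/1000),(0,255,255)) for q in(FL,HA)],proj(s,P)[0],40,5,'')[:400,:400])
cv2.imwrite('pics/d.png',np.hstack(ims))
E
python3 d.py
```

```text
[(array([0.497, 0.024, 0.072]), 0.61)]
[]
```

View pics/d.png

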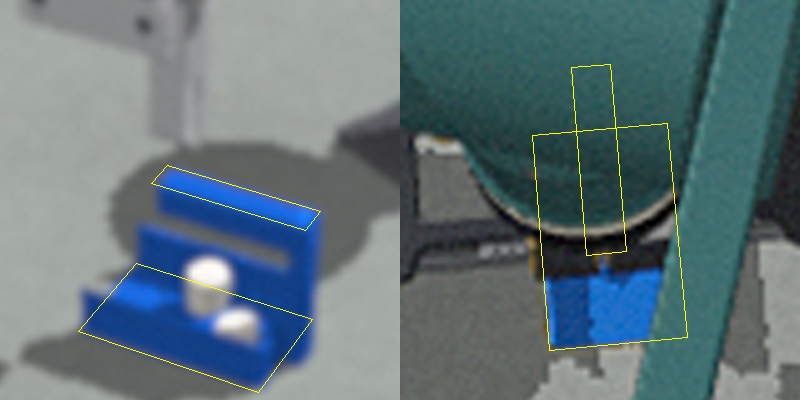

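Request:
step_arm(
  series=[
    [1, -3, 0, 0, 0],
    [1, -3, 0, 0, 0],
    [1, -3, 0, 0, 0],
    [1, -3, 0, 0, 0],
    [1, -3, 0, 0, 0],
    [1, -3, 0, 25, 0],
    [1, -3, 0, 54, 0],
    [1, -3, 0, 54, 0],
    [1, -3, 0, 54, 0],
  ],
)

```text
time: 5.7
tool_pos: [0.4901, 0.0211, 0.0505]
ee_rot: [-3.141, 0.001, -2.898]
wrist_force: [-0.1, 0.9, -0.3]
width: 0.0868
```

Request:
step_arm(
  series=[
    [-1, 0, 0, 0, 0],
    [-1, 0, 0, 0, 0],
    [-1, 0, 0, 0, 0],
    [-1, 0, 0, 0, 0],
    [-1, 0, 0, 0, 0],
    [-1, 0, 0, 0, 0],
  ],
)

```text
time: 6.45
tool_pos: [0.4894, 0.0212, 0.0494]
ee_rot: [3.141, -0.0, -2.898]
wrist_force: [0.4, 0.6, 0.7]
width: 0.0338
```

The fingers are slow, about 70 mm/s, so the first lift came too early. I'll wait longer this time.

Request:
step_arm(
  series=[
    [-1, 0, 0, 0, 0],
    [-1, 0, 0, 0, 0],
    [-1, 0, 0, 0, 0],
    [-1, 0, 0, 0, 0],
  ],
)

```text
time: 6.95
tool_pos: [0.4894, 0.0212, 0.0494]
ee_rot: [3.142, -0.0, -2.898]
wrist_force: [-0.3, -0.8, -0.7]
width: 0.0158
```

Request:
step_arm(
  series=[
    [-1, 0, 0, -5, 0],
    [-1, 0, 0, -15, 0],
    [-1, 0, 0, -30, 0],
    [-1, 0, 0, -55, 0],
    [-1, 0, 0, -80, 0],
    [-1, 0, 0, -110, 0],
    [-1, 0, 0, -140, 0],
    [-1, 0, 0, -165, 0],
    [-1, 0, 0, -180, 0],
    [-1, 0, 0, -185, 0],
    [-1, 0, 0, -185, 0],
  ],
)

```text
time: 8.32
tool_pos: [0.4893, 0.0212, 0.2341]
ee_rot: [3.141, -0.001, -2.898]
wrist_force: [0.1, -0.5, -1.8]
width: 0.0156
```

Gripped at 15.6 mm and carrying the load (−1.8 N). Next I'll move gently to above the funnel, with the rear of the scoop over the near rim.

Request:
step_arm(
  series=[
    [-1, -2, 5, 0, 0],
    [-1, -8, 18, 0, 0],
    [-1, -17, 38, 0, 0],
    [-1, -28, 64, 0, 0],
    [-1, -42, 97, 0, 0],
    [-1, -56, 130, 0, 0],
    [-1, -68, 156, 0, 0],
    [-1, -77, 176, 0, 0],
    [-1, -83, 189, 0, 0],
    [-1, -85, 194, 0, 0],
    [-1, -85, 194, 0, 0],
  ],
)

```text
time: 9.7
tool_pos: [0.5252, 0.2297, 0.2344]
ee_rot: [-3.141, -0.0, -2.898]
wrist_force: [-0.2, -0.6, -1.1]
width: 0.0157
```

```bash
python3 -c "
from c import look
look('pics/e.png',0,(9.9,0,4.6))"
```

```text
9.7 [0.5252 0.2297 0.2344] 14.0 w 0.015714803797325705 [-0.2 -0.6 -1.1]
```

View pics/e.png

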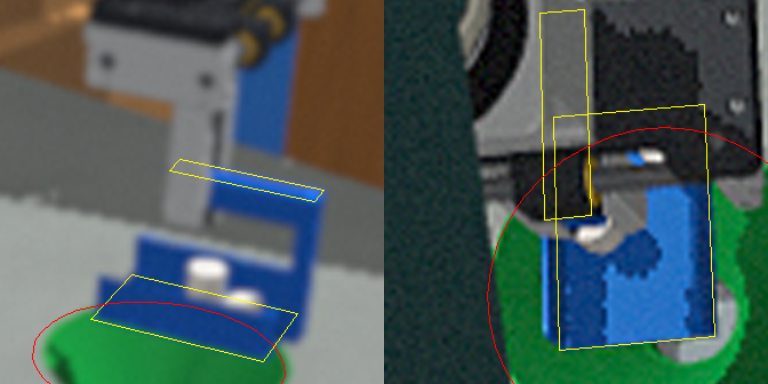

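Level, with both slugs aboard and the rim overlay matching. Now I'll lower it so the near rim lifts the rear and pre-tilts the mouth.

Request:
step_arm(
  series=[
    [-1, 0, 0, 10, 0],
    [-1, 0, 0, 22, 0],
    [-1, 2, 0, 28, 0],
    [-1, 5, 0, 32, 0],
    [-1, 8, 0, 36, 0],
    [-1, 11, 0, 40, 0],
    [-1, 14, 0, 44, 0],
    [-1, 17, 0, 48, 0],
    [-1, 17, 0, 48, 0],
  ],
)

```text
time: 10.92
tool_pos: [0.5075, 0.2259, 0.1879]
ee_rot: [3.141, -0.0, -2.897]
wrist_force: [-4.5, -0.7, 5.6]
width: 0.0157
```

```bash
python3 -c "
from c import look
look('pics/f.png',18,(9.9,0,4.6))"
```

```text
10.925 [0.5075 0.2259 0.1879] 14.0 w 0.01572271955951308 [-4.5 -0.7  5.6]
```

View pics/f.png

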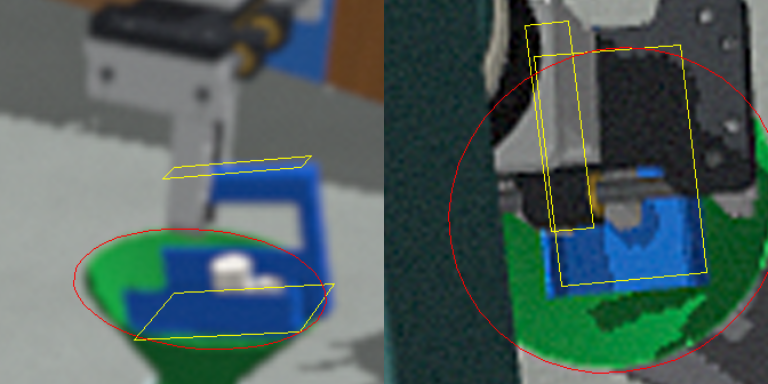

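Tilted about 16° with only small forces, as planned. Next is the forward push.

Request:
step_arm(
  series=[
    [-1, 4, 0, 0, 0],
    [-1, 8, 0, 0, 0],
    [-1, 12, 0, 0, 0],
    [-1, 16, 0, 0, 0],
    [-1, 16, 0, 0, 0],
  ],
)

```text
time: 11.65
tool_pos: [0.4946, 0.2225, 0.1879]
ee_rot: [3.141, 0.005, -2.898]
wrist_force: [4.8, 2.2, 3.6]
width: 0.0157
```

Request:
step_arm(
  series=[
    [-1, 4, 0, 0, 0],
    [-1, 8, 0, 0, 0],
    [-1, 12, 0, 0, 0],
    [-1, 16, 0, 0, 0],
    [-1, 20, 0, 0, 0],
    [-1, 24, 0, 1, 0],
    [-1, 24, 0, 1, 0],
  ],
)

```text
time: 12.52
tool_pos: [0.4699, 0.2167, 0.1863]
ee_rot: [3.141, 0.002, -2.897]
wrist_force: [2.6, 1.6, 5.8]
width: 0.0159
```

```bash
python3 -c "
from c import look
look('pics/g.png',42,(9.9,0,4.6))"
```

```text
12.525 [0.4699 0.2167 0.1863] 14.0 w 0.015888416327657473 [2.6 1.6 5.8]
```

View pics/g.png

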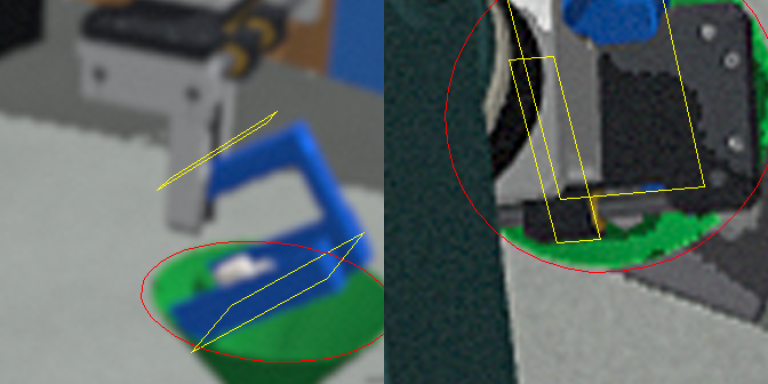

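```bash
cat > e.py <<'E'
from h import *
from scipy.optimize import least_squares
def fit(C,r=42,k=4):
    o=robot.get_obs();tcp=np.array(o['tool_pos']);yaw=o['ee_rot'][2]+np.pi;P=tcp+[0,0,.019];s=cams.snapshot('scene')
    org=np.int32(proj(s,P)[0]*k)-r*k
    f=lambda p:np.ravel([(org+np.array(uv)*2*r*k/384)/k-.5-proj(s,body(P,yaw,(np.array(b)+[p[0],0,p[1]])/1000,np.radians(p[2])))[0] for uv,b in C])
    q=least_squares(f,[10,5,30],loss='soft_l1');print(q.x.round(1),f(q.x).round(1))
E
python3 -c "
from e import *
fit([((296,124),(55,-8,9)),((172,313),(-50,-31,-48)),((190,338),(-50,-31,-73)),((345,270),(45,-31,-48)),((308,122),(55,8,9))])"
```

```text
[21.4  1.9 34.4] [-0.7 -1.7  0.3  0.7 -0.5 -2.5  5.7  3.8 -0.3  0.3]
```

The tilt is about 34°, but the handle slid back roughly 11 mm in the jaws, so I'll stop pushing. A quick backwards jerk should make the slugs slide out and free the lip.

Request:
step_arm(
  series=[
    [-1, -25, 0, -4, 0],
    [-1, -25, 0, -4, 0],
    [-1, -25, 0, -4, 0],
    [-1, -25, 0, -4, 0],
  ],
)

```text
time: 13.18
tool_pos: [0.4928, 0.2219, 0.1886]
ee_rot: [-3.142, -0.003, -2.898]
wrist_force: [-0.4, -0.5, -0.7]
width: 0.0158
```

```bash
python3 -c "
from c import look
look('pics/i.png',34,(21.4,0,1.9))
from h import *
for n in('scene','top'):
  s=cams.snapshot(n)
  for l in('slug0_center','scoop_grip'): print(n,l,[(np.round(d['position'],3),round(d['p'],2)) for d in models.pinpoint(s,l)])"
```

```text
13.175 [0.4928 0.2219 0.1886] 14.0 w 0.015808737322099073 [-0.4 -0.5 -0.7]
scene slug0_center []
scene scoop_grip [(array([0.505, 0.225, 0.222]), 0.81)]
top slug0_center []
top scoop_grip []
```

View pics/i.png

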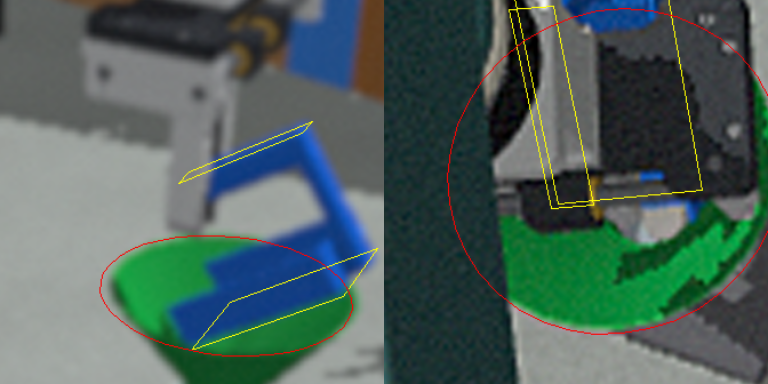

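The slugs have slid out of view behind the side wall. The top view shows one whitish blob at the mouth, crop (660,225). I'll jerk it a few more times and then lift.

Request:
step_arm(
  series=[
    [-1, 12, 0, 0, 0],
    [-1, 12, 0, 0, 0],
    [-1, -13, 0, 0, 0],
    [-1, -13, 0, 0, 0],
    [-1, 12, 0, -5, 0],
    [-1, -13, 0, -5, 0],
    [-1, 12, 0, -5, 0],
    [-1, -13, 0, -5, 0],
    [-1, 0, 0, -5, 0],
    [-1, 0, 0, -5, 0],
  ],
)

```text
time: 14.82
tool_pos: [0.4929, 0.222, 0.1948]
ee_rot: [3.141, -0.0, -2.898]
wrist_force: [-0.7, -0.1, -0.7]
width: 0.0157
```

```bash
cat > w.py <<'E'
from h import *
o=robot.get_obs();print(o['time'],np.round(o['wrist_force'],2))
F=np.array([.515,.227,.155])
for n in('scene','top'):
    s=cams.snapshot(n);im=s['pixels'].astype(int)
    m=((im.min(2)>165)&(im.max(2)-im.min(2)<40)).astype(np.uint8)
    _,_,st,ce=cv2.connectedComponentsWithStats(m)
    c=proj(s,F)[0];print(n,'rim',c.round(),'jar floor',proj(s,F-[0,0,.13])[0].round(),[(ce[i].round().tolist(),int(st[i,4])) for i in range(1,len(st)) if np.hypot(*(ce[i]-c))<75 and st[i,4]>3])
    for l in('slug0_center',): print([(np.round(d['position'],3),round(d['p'],2)) for d in models.pinpoint(s,l)+models.find_in(s,l)])
E
python3 w.py
```

```text
14.825 [-0.68 -0.13 -0.73]
scene rim [318. 136.] jar floor [314. 180.] [([321.0, 65.0], 18), ([306.0, 158.0], 9), ([328.0, 161.0], 9), ([309.0, 182.0], 22)]
[]
top rim [133. 180.] jar floor [150. 194.] [([112.0, 136.0], 107)]
[]
```

Request:
step_arm(
  series=[
    [-1, 0, 0, -20, 0],
    [-1, 0, 0, -45, 0],
    [-1, 0, 0, -60, 0],
    [-1, 0, 0, -60, 0],
  ],
)

```text
time: 15.62
tool_pos: [0.4947, 0.2224, 0.2559]
ee_rot: [3.141, 0.003, -2.898]
wrist_force: [-0.5, 0.0, -1.0]
width: 0.0154
```

```bash
python3 w.py; python3 -c "
from h import *
a=cams.snapshot('scene');b=cams.snapshot('top')
z=lambda s,u,v,r:cv2.resize(s['pixels'][v-r:v+r,u-r:u+r,::-1],(400,400),interpolation=cv2.INTER_CUBIC)
cv2.imwrite('pics/j.png',np.hstack([z(a,314,145,60),z(b,133,175,60)]))"
```

```text
15.625 [-0.45  0.05 -0.96]
scene rim [318. 136.] jar floor [314. 180.] [([306.0, 158.0], 7), ([328.0, 161.0], 8), ([309.0, 182.0], 20)]
[]
top rim [133. 180.] jar floor [150. 194.] [([97.0, 120.0], 126)]
[]
```

View pics/j.png

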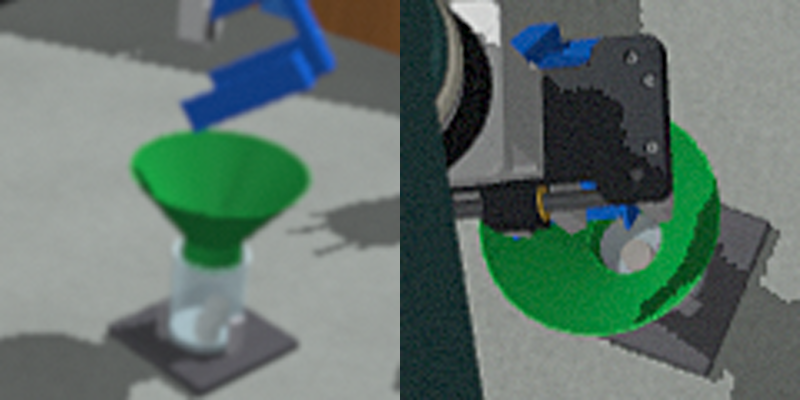

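```bash
python3 -c "
from h import *
ref=cv2.imread('pics/scene0.png').astype(int).mean(2)
im=np.mean([cams.snapshot('scene')['pixels'].astype(float).mean(2) for _ in range(6)],0)
d=(im-ref)[156:194,300:332];print(((abs(d)>12)).sum())
print('\n'.join(''.join('%4d'%x for x in r) for r in d))"
```

```text
93
   3   2   3   4   4   3   2   3   1   1   1   2   1   2   2   0   0   2   0   0   3   1   2   2   0   0   2   0   2   2   3   3
   3   2   3   2   3   3   3   3   2   2   1   0   0   3   1   0   1   0   0   0   1   0   0   2   0   0   2   3   2   3   3   3
   3   3   3   3   2   2   3   4   3   2   1   1   1   0   0   0   1   0   0   4   0   1   0   0   1   1   1   2   3   2   3   3
   2   2   2   2   4   2   2   3   2   1   0   1  -1   0   1   2   2   1   1   1  -1   0   3   0   1   1   3   2   2   3   3   3
   4   3   3   2   2   3   4   3   3   1   2   2   1   2   3   0   0   0   0   0   1   0   0   1   3   0   3   2   2   3   3   3
   3   3   2   2   3   4   3   4   2   2   0   0   1   4   2   0   2   1   0   0   2   1  -1   1   2   1   2   3   3   3   2   3
   4   3   2   4   3   2   2   2   1   3   1   0   0  -1   1   1   0   0   2   1   0   0   1   0   1   0   2   2   4   3   3   2
   3   3   2   4   4   2   4   2   4   2   1   1   0   1   2   2   0   4   0   2   1   2  -1   1   2   2   2   3   4   2   2   3
   2   3   4   2   3   2   3   3   2   3   3   0   1   1   0   1 
[... 3104 characters left out ...]
-10  -3   1   2   3   3   1   1   2   2   2   1   2   0
   1   0   0   1   0   1   1   1   1   2   2   2   1   1  -2  -3  -5  -4   0   1   2   1   1   3   2   1   1   1   0   2   2   2
   2   1   3   2   2   1   1   1   1   0   0   3   0   2   1   0   1   1   2   2   2   2   2   1   1   3   2   0   1   2   1   2
   1   2   2   0   0   1   0   0   0   2   2   2   1   1   2   1   1   1   1   2   1   2   2   2   2   2   2   2   2   1   2   0
   0   3   0   2   2   0   1   0   2   1   1   2   0   3   2   0   1   1   0   0   1   1   3   1   2   2   1   2   1   1   2   2
   0   1   2   2   0   1   0   0   0   1   2   2   2   1   0   1   1   2   1   1   2   1   2   2   2   2   1   2   3   0   2   2
```

Request:
step_arm(
  series=[
    [-1, 0, 0, 0, 0],
  ],
)

```text
time: 16.45
tool_pos: [0.4941, 0.2222, 0.2545]
ee_rot: [3.141, 0.0, -2.898]
wrist_force: [0.4, 0.4, -1.1]
width: 0.0157
```

```bash
python3 -c "
from h import *
F=[]
for i in range(8):
  s=cams.snapshot('top'); F.append(robot.get_obs()['wrist_force'])
print(np.mean(F,0),np.std(F,0))"
```

```text
[ 0.02612478 -0.19683843 -0.73840318] [0.50292763 0.24990067 0.54833352]
```

```bash
python3 -c "
from h import *
ref=cv2.imread('pics/top0.png').astype(int).mean(2)
im=np.mean([cams.snapshot('top')['pixels'].astype(float).mean(2) for _ in range(6)],0)
print('spout end/floor',proj(cams.snapshot('top'),[[.515,.227,.078],[.515,.227,.015]]).round())
print('now');print('\n'.join(''.join('%4d'%x for x in r) for r in im[176:204,128:158]))
print('ref');print('\n'.join(''.join('%4d'%x for x in r) for r in ref[176:204,128:158]))"
```

```text
spout end/floor [[144. 189.]
 [151. 195.]]
now
  66  64  63  70  69  78  79  74  66  57  58  77  58  41  41  79 116 122 119 117 116 117 118 112 110 111 105  78  70  67
  84  77  77  85  81  92  92  92  91  93  93 110  89  58  47  47  72 103 113 110 110 111 112 103 102 100  91  72  66  68
  97  96  87  91  88  90  89  93  86  85  87  92  89  51  48  43  55  78 102 109 108 111 109 107  98 100  85  69  69  71
  84  91  89  89  88  87  85  90  88  81  97  92  94  45  46  49  91  99  94 107 109 110 108 109 107 104  85  72  69  69
  86  91  90  84  91  66  63  64  62  58 100  90  97  56  45  71 116 115 112 106 109 114 104  98 108 104  88  69  71  68
  88  48  47  55  44  38  42  34  61  87 116 117 106  61  54 102 113 111 109 109 103 111 109  99  93  83  69  69  70  68
  86  52  53  51  39  42  36  46 105 115 113 115 115  83  92 115 112 112 108 107 104 109  95  68  66  67  72  69  68  72
  64  47  64  39  41  41  55  87 114 112 111 111 109 119 117 112 110 103 116 123 120 135 137  90  66  69  71  73  71  71
  46  51  63  42  40  35  92 114 112 110 109 111 110 113 110 107 112 118 146 159 160 
[... 5026 characters left out ...]
 54  57  59  52  54  60  56  59  57  59  58  68  69  63  78  75  70  67  63  63  73  67  70  72
  57  49  63  58  51  61  58  61  63  59  56  66  56  59  62  70  63  62  69  59  76  68  74  65  63  66  70  65  63  74
  63  52  54  48  63  52  58  58  53  66  56  68  70  74  67  60  62  73  63  65  76  69  70  69  70  68  77  67  68  75
  58  61  47  54  60  55  56  52  61  57  65  58  60  62  67  69  68  63  69  72  65  63  76  66  73  72  65  76  73  65
  51  63  52  60  65  54  58  69  59  65  61  56  71  65  64  68  63  63  66  63  68  65  77  62  65  70  67  69  70  64
  59  61  52  55  56  67  58  64  60  63  58  60  59  64  73  62  61  65  63  65  64  72  72  64  71  64  70  68  68  74
```

The wrist force mean (−0.74 N, empty weight about 0.9 N) says the scoop is empty. One slug shows clearly in the jar, with a bulge behind it in the scene view. I'll take the scoop to the bench and lower it until the lip is just above the surface.

Request:
step_arm(
  series=[
    [-1, 10, -37, 0, 0],
    [-1, 25, -92, 0, 0],
    [-1, 40, -148, 0, 0],
    [-1, 50, -185, 0, 0],
    [-1, 50, -185, 50, 0],
    [-1, 50, -185, 100, 0],
    [-1, 50, -185, 140, 0],
    [-1, 50, -185, 170, 0],
    [-1, 50, -185, 182, 0],
    [-1, 50, -185, 182, 0],
  ],
)

```text
time: 18.45
tool_pos: [0.49, 0.0306, 0.0723]
ee_rot: [3.141, -0.001, -2.898]
wrist_force: [0.6, 0.2, -0.2]
width: 0.0157
```

```bash
cat > v.py <<'E'
from h import *
rs=cv2.imread('pics/scene0.png')[...,::-1].astype(float);rt=cv2.imread('pics/top0.png')[...,::-1].astype(float)
for n,r,(x0,x1,y0,y1) in(('scene',rs,(290,350,120,195)),('top',rt,(95,172,143,220))):
    d=np.mean([cams.snapshot(n)['pixels'].astype(float) for _ in range(4)],0)-r
    m=(abs(d).max(2)>30)[y0:y1,x0:x1].astype(np.uint8)
    _,_,st,ce=cv2.connectedComponentsWithStats(m)
    print(n,[(st[i].tolist(),(ce[i]+[x0,y0]).round(1).tolist()) for i in range(1,len(st)) if st[i,4]>8])
s=cams.snapshot('scene')
for l in('slug0_center','scoop_grip'): print(l,[(np.round(q['position'],3),round(q['p'],2)) for q in models.pinpoint(s,l)])
E
python3 v.py
```

```text
scene [([24, 58, 8, 10, 57], [316.9, 182.3]), ([0, 64, 9, 11, 50], [292.7, 191.0])]
top [([62, 27, 15, 50, 360], [166.3, 203.1])]
slug0_center []
scoop_grip [(array([0.503, 0.037, 0.106]), 0.87)]
```

Request:
step_arm(
  series=[
    [-1, 0, 0, 8, 0],
    [-1, 0, 0, 13, 0],
    [-1, 0, 0, 15, 0],
    [-1, 0, 0, 15, 0],
  ],
)

```text
time: 19.5
tool_pos: [0.49, 0.0307, 0.0571]
ee_rot: [3.141, -0.001, -2.898]
wrist_force: [-1.0, 1.5, -2.0]
width: 0.0155
```

Request:
step_arm(
  series=[
    [-1, 0, 0, 2, 0],
    [-1, 0, 0, 3, 0],
    [-1, 0, 0, 3, 0],
  ],
)

```text
time: 19.88
tool_pos: [0.4908, 0.0306, 0.0562]
ee_rot: [-3.141, 0.002, -2.898]
wrist_force: [-1.2, -0.2, 5.1]
width: 0.0157
```

Contact at about 5 N. I'll drag it back so bench friction on the lip levels the scoop.

Request:
step_arm(
  series=[
    [-1, -5, 0, 0, 0],
    [-1, -12, 0, 0, 0],
    [-1, -20, 0, 0, 0],
    [-1, -28, 0, 0, 0],
    [-1, -28, 0, 0, 0],
  ],
)

```text
time: 20.5
tool_pos: [0.5184, 0.0375, 0.055]
ee_rot: [-3.141, 0.001, -2.898]
wrist_force: [-1.4, -0.2, 4.7]
width: 0.016
```

Request:
step_arm(
  series=[
    [-1, -6, 0, 1, 0],
    [-1, -12, 0, 2, 0],
    [-1, -18, 0, 3, 0],
    [-1, -18, 0, 3, 0],
  ],
)

```text
time: 21.0
tool_pos: [0.5353, 0.0419, 0.0511]
ee_rot: [3.141, 0.0, -2.898]
wrist_force: [-1.0, -0.5, 1.5]
width: 0.0156
```

```bash
python3 -c "
from h import *
o=robot.get_obs();tcp=np.array(o['tool_pos']);yaw=o['ee_rot'][2]+np.pi;P=tcp+[0,0,.019]
s=cams.snapshot('scene');print([(np.round(q['position'],3),round(q['p'],2)) for q in models.pinpoint(s,'scoop_grip')],[(np.round(q['position'],3),round(q['p'],2)) for q in models.find_in(s,'slug0_center')])
a=s['pixels'];b=a.astype(int);m=((b[...,2]-b[...,0]>50)&(b[...,2]-b[...,1]>35)).astype(np.uint8)
u,v=np.int32(proj(s,P)[0]);print(u,v)
for r in m[v-25:v+30,u-35:u+45]: print(''.join('#' if x else '.' for x in r))"
```

```text
[(array([0.544, 0.045, 0.082]), 0.91)] [(array([0.561, 0.048, 0.025]), 0.57)]
276 200
................................................................................
................................................................................
................................................................................
................................................................................
................................................................................
................................................................................
................................................................................
................................................................................
................................................................................
................................................................................
................................................................................
................................................................................
..........................................
[... 2740 characters left out ...]
######################################..............
...................###############################################..............
...................###############################################..............
...................################################################.............
...................################################################.............
...................################################################.............
...................###############################################..............
....................##############################################..............
........................####################################..###...............
```

```bash
python3 -c "
from h import *
for n in('scene','top'):
  s=cams.snapshot(n);print(n,proj(s,[.561,.048,.025])[0].round(),[(np.round(q['position'],3),round(q['p'],2)) for l in('slug0_center','slug1_center') for q in models.pinpoint(s,l)+models.find_in(s,l)])
s=cams.snapshot('scene');a=s['pixels'].astype(int)
u,v=np.int32(proj(s,[.561,.048,.025])[0])
for r in a[v-12:v+10,u-16:u+16]: print(' '.join('%3d/%-3d'%(x[0],x[2]) for x in r[::2]))"
```

```text
scene [286. 219.] [(array([0.519, 0.219, 0.079]), 0.42)]
top [236. 186.] [(array([0.521, 0.239, 0.029]), 0.49), (array([0.521, 0.241, 0.04 ]), 0.51)]
126/132 132/139 136/139 139/139 120/123  82/136  84/149  91/136  95/116  99/111 107/115 154/156 173/173 175/174 170/171 114/153
103/118 105/132 123/136 132/135 113/122  62/155  55/173  68/157  78/147  83/148 107/151 157/172 171/179 171/177 174/174 124/157
 88/112  64/133  90/133 111/132 104/120  47/142  27/156  35/151  44/161  55/171  87/173 128/178 146/190 152/185 161/176 122/161
 91/111  34/136  48/136  72/131  81/124  43/136  17/138  21/141  20/147  28/155  47/155  73/170  92/187 107/183 129/180 104/170
 93/110  33/138  21/139  32/136  47/134  27/137  18/137  19/138  20/140  17/138  21/141  29/150  39/158  54/160  73/170  68/169
 95/107  39/134  16/139  20/141  20/138  21/139  21/139  19/138  16/136  16/138  21/138  18/139  17/138  18/140  28/148  30/150
 94/105  41/131  15/143  17/145  16/138  16/139  19/139  21/139  23/139  22/139  20/138  19/139  17/136  17/138  17/139  21/139
 89/112  35/135  19/147  18/146  19/138  22/145  19/14
[... 1165 characters left out ...]
/212  25/216  25/225  26/226  24/221  22/174  21/171  20/134
 18/138  22/139  20/137  24/140  19/141  19/144  21/149  23/168  21/174  24/186  24/205  22/214  25/225  23/181  22/194  17/140
 19/139  18/138  18/137  18/137  19/138  22/137  23/140  19/143  20/145  20/155  25/172  23/182  26/204  21/181  25/199  20/140
 23/139  21/139  18/139  20/139  23/139  18/138  19/137  18/137  19/137  21/141  21/145  20/149  24/171  23/174  21/185  18/140
 17/138  18/139  19/140  19/139  22/139  23/139  23/139  17/137  20/139  20/137  17/136  17/136  24/147  19/149  20/164  16/150
 25/137  21/143  19/140  15/139  18/140  18/138  22/140  19/139  19/138  17/137  21/138  19/137  19/136  18/136  19/159  17/162
```

The scoop is nearly level and its floor is all blue: no white pixels, so it's empty. I'll release it and retreat.

Request:
step_arm(
  series=[
    [1, 0, 0, 0, 0],
    [1, 0, 0, 0, 0],
    [1, 0, 0, 0, 0],
    [1, 0, 0, 0, 0],
    [1, 0, 0, 0, 0],
    [1, 0, 0, 0, 0],
    [1, 0, 0, -20, 0],
    [1, 0, 0, -60, 0],
    [1, 0, 0, -120, 0],
    [1, 60, -60, -150, 0],
    [1, 120, -120, -150, 0],
    [1, 150, -180, -150, 0],
    [1, 150, -240, -150, 0],
    [1, 150, -240, -150, 0],
  ],
)

```text
time: 23.45
tool_pos: [0.4465, -0.2298, 0.2018]
ee_rot: [-3.141, 0.001, -2.9]
wrist_force: [1.0, 0.3, 0.0]
width: 0.094
```

```bash
python3 -c "
from h import *
S={}
for n in('scene','top'):
  S[n]=[cams.snapshot(n) for _ in range(4)]
  for l in('scoop_grip','slug0_center'): print(n,l,[(np.round(q['position'],3),round(q['p'],2)) for q in models.pinpoint(S[n][-1],l)+models.find_in(S[n][-1],l)])
def z(n,X,r,hx):
  im=np.mean([s['pixels'].astype(float) for s in S[n]],0).astype(np.uint8)[...,::-1]
  u,v=np.int32(proj(S[n][0],X)[0]);return cv2.resize(im[v-r:v+r,u-r:u+r],(300,300),interpolation=cv2.INTER_CUBIC)
J=[.515,.227,.03];T=[.515,.227,.09];G=[.545,.045,.04]
cv2.imwrite('pics/k.png',np.vstack([np.hstack([z('scene',J,16,0),z('top',T,18,0)]),np.hstack([z('scene',G,32,0),z('top',G,40,0)])]))"
```

```text
scene scoop_grip [(array([0.56 , 0.05 , 0.015]), 0.81)]
scene slug0_center []
top scoop_grip [(array([0.555, 0.045, 0.07 ]), 0.8), (array([ 0.554,  0.047, -0.   ]), 0.83)]
top slug0_center [(array([ 0.555,  0.043, -0.   ]), 0.63)]
```

View pics/k.png

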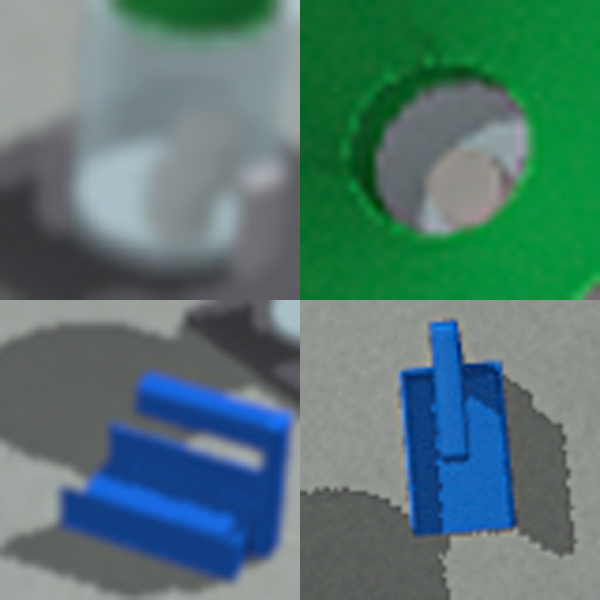

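The scoop stands upright and empty. The jar shape, about 10×14 px, looks larger than one slug. I'll test one slug against two with a silhouette fit, and check the bench for strays.

```bash
python3 -c "
from h import *
from scipy.optimize import differential_evolution
ss=[cams.snapshot('scene') for _ in range(6)];s=ss[0]
rs=cv2.imread('pics/scene0.png')[...,::-1].astype(float);im=np.mean([q['pixels'].astype(float) for q in ss],0)
d=np.abs((im-rs).mean(2)); M=np.clip((d[170:196,300:335]-4)/20,0,1)
a=np.linspace(0,2*np.pi,24)
def sil(cs):
  m=np.zeros((26*8,35*8),np.uint8)
  for x,y in cs:
    p=np.r_[[[x+.01*np.cos(t),y+.01*np.sin(t),z] for t in a for z in(.015,.035)]]
    cv2.fillConvexPoly(m,cv2.convexHull(np.int32((proj(s,p)-[300,170]+.5)*8)),1)
  return cv2.resize(m.astype(float),(35,26),interpolation=cv2.INTER_AREA)
for k in(1,2):
  r=differential_evolution(lambda v:((sil(v.reshape(-1,2))-M)**2).sum(),[(.48,.55),(.19,.26)]*k,seed=1,maxiter=80)
  print(k,r.x.round(3),r.fun.round(1),'sum',M.sum().round(0),sil(r.x.reshape(-1,2)).sum().round(0))
t=cams.snapshot('top');print('top px',proj(t,[[r.x[0],r.x[1],.035],[r.x[2],r.x[3],.035]]).round(0))
m=(d>25).astype(np.uint8);_,_,st,ce=cv2.connectedComponentsWithStats(m)
print([(ce[i].round().tolist(),int(st[i,4])) for i in range(1,len(st)) if st[i,4]>10])
print(robot.get_obs()['time'])"
```

```text
1 [0.528 0.221] 12.4 sum 109.0 77.0
2 [0.528 0.22  0.529 0.223] 10.2 sum 109.0 88.0
top px [[153. 188.]
 [152. 188.]]
[([130.0, 87.0], 16220), ([272.0, 5.0], 104), ([286.0, 10.0], 16), ([283.0, 17.0], 461), ([263.0, 37.0], 200), ([293.0, 27.0], 26), ([291.0, 42.0], 55), ([142.0, 142.0], 12), ([23.0, 181.0], 741), ([82.0, 180.0], 336), ([317.0, 182.0], 67), ([129.0, 195.0], 56), ([266.0, 201.0], 80), ([287.0, 199.0], 15), ([280.0, 201.0], 18), ([290.0, 225.0], 1034), ([246.0, 222.0], 749), ([268.0, 213.0], 17), ([266.0, 222.0], 55), ([276.0, 222.0], 45), ([33.0, 301.0], 2458)]
24.6
```

```bash
python3 -c "
from h import *
from scipy.optimize import least_squares
t=cams.snapshot('top');s=cams.snapshot('scene')
for z in(.025,.035,.055,.075):
  q=least_squares(lambda p:proj(t,[p[0],p[1],z])[0]-[145,192],[.515,.227]).x
  print(z,q.round(3),'r from axis',np.hypot(*(q-[.515,.227])).round(3),'scene px',proj(s,[*q,z])[0].round(1))
print('jar axis scene',proj(s,[[.515,.227,z] for z in(.015,.035,.055)]).round(1).tolist())
rs=cv2.imread('pics/top0.png')[...,::-1].astype(float);im=np.mean([cams.snapshot('top')['pixels'].astype(float) for _ in range(6)],0)
print((im-rs)[180:200,132:156].transpose(2,0,1)[2].round().astype(int))
rs=cv2.imread('pics/scene0.png')[...,::-1].astype(float);im=np.mean([cams.snapshot('scene')['pixels'].astype(float) for _ in range(6)],0)
print(im[172:192,304:330,0].astype(int))"
```

```text
0.025 [0.518 0.239] r from axis 0.012 scene px [317.2 178.4]
0.035 [0.517 0.236] r from axis 0.009 scene px [316.4 175.5]
0.055 [0.513 0.23 ] r from axis 0.003 scene px [314.7 169.5]
0.075 [0.51  0.224] r from axis 0.006 scene px [313.  163.3]
jar axis scene [[313.3, 182.9], [313.9, 176.6], [314.6, 170.2]]
[[  0  -1   0  11   6   1   3   5   8   4   7   4   6   0   6  10   3   3
    0   0   0  -2   6   7]
 [  4  -8  -7   6   2   3   5   2   8   6   7   1   7   0   5   9   4   2
    8   1   0  -4   2   6]
 [ 11   2   0   1   6   9   2   4   5   5   9   6   4   3   8   2   4   6
    3   4   5   2   4   8]
 [  2   0   6   8   6   3  12  10   5   7   7   4   7  -2   4   5   6   5
    7   2   3  -2   6   6]
 [  6  -1  -2   3   7   5   0  10   2   3   3   6   3   8   4   6   7   6
   12   2   4   6   4   0]
 [  1   1   8   1   9   4   3   9   5   8   4   8   6   6   6   9   5   5
    4   5  -2   0   1   0]
 [  2   7   2   7   7   6   7   7   8  10  -5   4   4   4   5   9   5   6
    7   4   0   4   5   5]
 [  0   7   1   1   0   5   5   4   6   9 -15 -24 -25 -20  -4  -1  10   6
    0   2  
[... 2709 characters left out ...]
34 154 154
  133 117 112 109 105  97  93  93]
 [ 81  91 110 130 146 155 161 161 155 145 138 132 127 124 126 138 153 150
  130 116 111 109 104  96  93  93]
 [ 64  74  89 105 117 129 140 148 148 143 136 130 128 125 129 137 143 138
  124 115 112 108 102  95  93  93]
 [ 54  60  71  81  91 102 111 119 125 128 125 122 122 119 122 122 121 116
  115 113 111 107 101  95  92  93]
 [ 54  55  58  64  71  80  88  94 101 105 104 103 102 101 100  97  95 100
  110 112 108 105  99  93  92  93]
 [ 54  55  54  54  57  61  68  73  80  84  85  84  83  81  80  77  78  89
  103 108 105 100  96  94  93  94]
 [ 55  54  54  54  54  56  57  60  62  65  64  65  65  66  65  66  72  83
   96 100  99  95  94  94  94  94]]
```

The two views agree. The top camera's slug is at (0.517, 0.237) and the scene camera's front slug at (0.528, 0.221), about 20 mm apart. The shape in the jar is 16 px tall and one slug gives at most about 11, so both are in. Handing in.

```bash
python3 -c "
from bench import robot
print(robot.close_job())"
```

```text
the job is handed in; nothing more can be done
None
```

I poured the slugs through the funnel and set the empty scoop back down upright on the bench. I handed the job in at about 25 s of robot time. My checks indicate both slugs are in the jar, though the second one is inferred rather than seen outright.

**How it went:**
- **Grasp:** The first attempt missed because I lifted before the slow fingers had closed. Nothing was disturbed, and the second attempt held.
- **Pour:** The tool cannot tilt, so I pivoted the scoop in the jaws against the funnel's rim and cone to about 34°. A few short jerks then slid the slugs out. The handle slipped about 11 mm in the jaws along the way but stayed held.
- **Set-down:** Dragging the lip along the bench levelled the scoop before I released it. The highest reading at the end of any move was about 6 N.

**Last checks:**
- **Scoop:** It stands upright and empty in both camera views. The arm is clear of it and the gripper is open.
- **Funnel and bench:** The funnel shows no slug in it. I saw no stray slug on the bench.
- **Jar:** The top camera shows one slug directly, because the spout hides the rest. The shape in the scene camera is 16 px tall, against at most about 11 for one slug. Positions from the two cameras fit two slugs touching, about 20 mm apart.

**Checks that disagreed:**
- **Silhouette fit:** It did not clearly separate one slug from two (error 12.4 against 10.2). I think its contrast threshold missed the fainter rear slug.
- **Network reports:** The networks twice gave a slug in the scoop, with middling confidence. The pictures showed only blue there.

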